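Release the vial shuttle and catch it at the unloading marker

ROBOT

A 7-joint arm with a two-finger parallel gripper is mounted at the origin on the work surface. World frame = base frame: x ahead of the robot, y to its left, z up, the work surface at z = 0. Lengths are in m, angles in degrees, forces in N, time in s.
With the tool pointing down it reaches from about 0.425 to 0.875 m from the base axis. Payload 4.7 kg.
Tool frame: the origin (TCP) lies on the centre line of the jaws, within the pads' length; the fingertips stand 17 mm ahead of it and the grasp point (between the pads) lies 2 mm behind it; z points along the fingers, y is the line along which they close (so a half turn about z gives the same grasp; the last joint's range is limited). The gripper opens to 87 mm and grips with 3 to 60 N. Pads are 19 mm wide; open, the fingers measure 117 mm over their backs; the gripper's body (75 mm by 190 mm) begins 51 mm behind the grasp point.
Start: joints at [-71.958, 18.392, -4.016, 83.108, 1.295, 78.541, -3.26], TCP at [0.193, 0.621, 0.24] pointing down, gripper open.
Joint ranges: [-163.93, 163.93], [-17.29, 119.83], [-79.2, 71.16], [3.27, 140.29], [-89.18, 269.18], [5.43, 117.66], [-154.24, 154.24]. Speed limits (degrees/s): [147.25, 147.25, 180, 180, 180, 180, 180].

INTERFACE

Orientations are given as [roll, pitch, yaw] about the fixed x, y, z axes, in that order (R = Rz(yaw) Ry(pitch) Rx(roll)).
In Python, from cell import env, read_camera gives the robot as it stands.
- The arm moves only by the shell command python3 -m jog 'ROWS' [FORCE]. ROWS is JSON, a list of rows, each a list of 5 numbers: the opening, from 0 (shut) to 1 (fully open), then the shift along the tool's x, y, z each as a share of 0.02 m, from -1 to 1, then the turn about the tool's z as a share of 45 degrees, from -1 to 1. In form: [[gripper, x, y, z, yaw], ...]. A call has 1 to 12 rows; each row shifts and turns the commanded pose from where the row before left it, along the tool's axes as they then stand; what a row does not reach is not made up. A row lasts 1/12 s, in which the tool goes at most 41.7 mm and 7.16 degrees, less where a joint would pass 70% of its speed; a pose out of reach is approached as far as the arm can. A call with a number of a shift or a turn outside -1 to 1 is refused whole. A call with a gripper value outside its range is refused whole. The fingers move at their own pace and stop on an object; FORCE is the grip in N (left out, the last holds). Time passes only in rows, so rows that do not move let the fingers close. It gives the time, the measured TCP pose, the force, the opening and the grip force at its end, in the units of the state.
- env.get_obs(): the state, without advancing time (a new reading comes with each control period).
- read_camera(name): name is "scene" or "top" or "wrist"; returns a dict with "color" (384x512x3 uint8, red, green, blue), "range_z" (384x512 float32, m along the optical axis (not along the pixel's ray), 0 where there is no reading), "mtx" (3x3 intrinsics, pixels), "world_from_camera" (4x4, takes a point from camera to world coordinates); the wrist camera has in their place "T_tool_cam" (4x4, takes a point from camera to tool coordinates, whose origin is the TCP and whose axes are the flange's). Camera axes: x right, y down, z forward; pixel columns grow to the right and rows downward; lengths in m; the calibration is good to about 2 mm. The wrist camera is an equidistant fisheye: a pixel r from the principal point sees the ray r / f radians off the axis. A picture is of the moment at which its call begins: read the wrist's pose just before it.
- env.sign_off(): hands the job in; it is judged then, once.
The state is a dict: "time_s": time; "qpos": joint angles; "joint_velocities": joint speeds; "effort": joint torques, N m; "tool_pos": TCP position; "tool_rot": TCP orientation; "force": force on the tool from outside, world axes, zero at the start; "wrist_torque": the same for the moment, N m; "grip_width": finger opening in m; "grasp_force": force on a finger pad.
Only numpy, scipy, OpenCV 4.12 (cv2) and the standard library are available. Lean on these libraries where they do the work, as an engineer would, in place of code of your own. Each camera call takes 0.05 s, during which the arm holds its last target. There are 200 camera calls.

TASK

Press the black paddle of the rocker catch so that the shuttle with the rack of sample vials is let go and rolls down its inclined rail; let it roll untouched for its first 150 mm, then catch it with the closed fingertips on its spring bumper so gently that the spring bumper is pressed in by less than 10 mm, and ease it to a stop with the bumper face level with the upright blade of the unloading marker. Never let it run into the end stop, push it harder than 10 N, or disturb the marker, pots and box standing around. Hold the shuttle still there for 3 seconds and finish while still holding it against the slope.

Things in the scene. Friction and masses are not known exactly. Their poses are not given: they have to be found in the camera images.
- rail: Fixed inclined rail: base plate 170 x 660 x 12 mm, two steel rods 12 mm thick, centres 50 mm apart. Level frame, origin on the table midway between the rods; y points uphill along the rods, -y downhill, -x the rocker's side, +x the marker's. The running plane (top of the rods) is at z = 0.075 + 0.05 y (m, rail frame). Black end stops at y = -342 and 362 mm. The lane over the rods is free.
- shuttle (a joint): Travel of the shuttle down the slope (m): 0 = held by the catch, end stop at 0.46. At 0 its bumper face is at rail y = 150 mm. Nominal mass 0.70 kg (varies by 20 percent), viscous drag 1.17 N s/m, dry friction 0.02 N: let go, it nears 0.28 m/s with a time constant of 0.6 s and takes about 1.9 s for 0.36 m. Only a hand can hold it then.
- bumper (a joint): How far the spring bumper is pressed into the shuttle (m): 0 = free, grows when pressed uphill, solid at 0.018; spring 150 N/m, damping 3 N s/m. Holding the shuttle still on the slope presses it in about 2.3 mm.
- bumper_face (a point): Middle of the downhill face of the bumper plate (aluminium, 60 wide, 46 high, 6 thick; from 14 to 60 mm above the running plane, this point at 37) on the front of the shuttle, a white four-wheel truck 170 long, 76 wide, with a wire rack of black-capped vials 72 mm high. y axis uphill along the rail.
- rocker (a joint): Angle of the rocker catch (rad): 0 = its tooth holds a lug on the shuttle's side; pressing the paddle turns it, the tooth clears the lug at about 0.09 to 0.11, stop at 0.18; it stays where left (friction, about 1 N at the paddle). Aluminium beam 310 mm long, 12 mm thick, along the rail at rail x = -75 mm, pivot at y = 30 mm.
- paddle (a point): Middle of the upper face of the black paddle (44 x 44 mm) at the downhill end of the rocker's beam, on the rail's -x side, 150 mm from the pivot, 10 mm above the beam's axis. It goes down 27 mm at full stroke.
- marker_blade (a point): Middle of the upright steel blade (14 wide, 3 thick, 60 mm high) of the unloading marker, a grey clip on the thin rod at the rail's +x side, 52 mm from the rail's middle, as high as bumper_face. y axis uphill. It is clipped at a different place each time, 330 to 390 mm of shuttle travel.
- pot_a: Whitish sample pot with white lid, standing, 48 mm wide, 62 mm high, on the rocker's side of the rail; origin under its centre. Leave alone.
- pot_b: A like pot beyond the rail, by its uphill half; origin under its centre. Leave alone.
- pot_c: A like pot beyond the rail, by its downhill half; origin under its centre. Leave alone.
- slide_box: Grey closed slide box 85 x 100 x 35 mm lying on the table at the robot's right; origin under its centre. Leave alone.

How it is judged (in metres and radians):
On the way, in this order (a step that is already met when the one before it is completed fails the run):
1. the catch is open and the shuttle has rolled past 150 mm, untouched and moving (value of joint rocker above 0.06 rad and value of joint shuttle above 0.15 m and velocity of joint shuttle above 0.1 m/s and contact force between each of the fingers, the arm and shuttle below 0.1 N), for 0.05 s.
2. the shuttle is held still at the marker for 3 s (y of bumper_face in the frame of marker_blade between -0.014 and 0.014 m and velocity of joint shuttle between -0.03 and 0.03 m/s), for 3 s.
At the end, for the whole second after the job is handed in: The shuttle stands still (under 0.03 m/s) with its bumper face within 14 mm of the marker's blade along the rail, its spring bumper pressed (more than 0.5 mm) by the hand that holds it, the catch open (all of step 2 and value of joint rocker above 0.06 rad and value of joint bumper above 0.0005 m); the arm keeps its last pose, push and grip.
It fails at once if the shuttle is touched before it has rolled 150 mm (value of joint shuttle below 0.145 m and contact force between any of the fingers, the arm and shuttle above 0.3 N).
It fails at once if the catch is not gentle: the spring bumper is pressed in by more than 10 mm (value of joint bumper above 0.01 m).
It fails at once if the shuttle is pushed harder than 10 N (contact force between any of the fingers, the arm and shuttle above 10 N).
It fails at once if the shuttle runs down to the end stop (value of joint shuttle above 0.45 m).
It fails at once if the marker, a pot or the slide box is disturbed (distance of marker_blade from where it was at the start of the episode above 0.01 m or distance of any of pot_a, pot_b, pot_c, slide_box from where it was at the start of the episode above 0.02 m).
It also fails if it takes over 34 s, if anything falls off the work surface, if the arm or the gripper's body presses on something with over 40 N, if the wrist force passes 120 N, or if a joint passes its speed limit or range.

## Working session

There is one attempt and no reset: what is moved stays moved. The work goes in short steps, Python scripts to look and compute and a shell command to move; the robot and the scene stay as the last step left them, time stands still between calls to the robot, and variables do not carry over. Pictures are saved under pics/ and viewed, at most 10 in all, crops included, and the job is handed in when it is done.

```bash
mkdir -p pics; ls; python3 - <<'E'
from cell import env, read_camera
import cv2,numpy as np
print(env.get_obs())
for n in ("scene","top"):
    c=read_camera(n); cv2.imwrite(f"pics/{n}0.png",c["color"][:,:,::-1]); np.savez(f"pics/{n}0.npz",**c)
    print(n,c["mtx"].tolist(),c["world_from_camera"].round(3).tolist(), (c["range_z"]>0).mean())
E
```

```text
pics
{'time_s': 0.0, 'qpos': array([-71.95834451,  18.43929209,  -4.01519066,  83.17618611,
         1.29435651,  78.53898263,  -3.26068777]), 'joint_velocities': array([-0.0292276 , -0.05712697,  0.05684748,  0.05691246, -0.00411208,
       -0.05936119, -0.04208916]), 'effort': array([ 2.94457623e-04, -4.91282487e+01, -4.03881753e-01, -3.12533391e+01,
       -6.40847068e-02,  4.36048291e-02,  1.55431999e-04]), 'tool_pos': array([0.19246858, 0.62030499, 0.23844753]), 'tool_rot': array([-1.79890745e+02,  5.20429038e-03,  1.62766988e+02]), 'force': array([-0.5338892, -0.3002896, -0.0982818]), 'wrist_torque': array([-0.00589802, -0.0053887 ,  0.05549245]), 'grasp_force': 0.0, 'grip_width': 0.08716190588081671}
scene [[376.8561071112007, 0.0, 255.42654110801877], [0.0, 376.8561071112007, 189.93602705562753], [0.0, 0.0, 1.0]] [[-0.588, 0.663, -0.463, 0.913], [0.809, 0.48, -0.34, 0.217], [-0.004, -0.575, -0.818, 0.796], [0.0, 0.0, 0.0, 1.0]] 0.9961700439453125
top [[421.66749934305835, 0.0, 253.15678708740128], [0.0, 421.66749934305835, 191.17304511658577], [0.0, 0.0, 1.0]] [[-0.125, -0.971, 0.204, 0.33], [-0.992, 0.123, -0.023, -0.054], [-0.002, -0.205, -0.979, 1.014], [0.0, 0.0, 0.0, 1.0]] 0.9959767659505209
```

View pics/scene0.png

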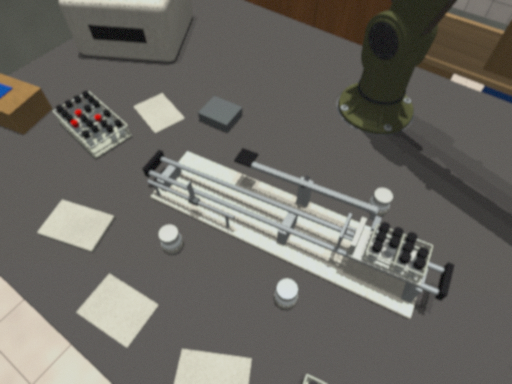

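View pics/top0.png

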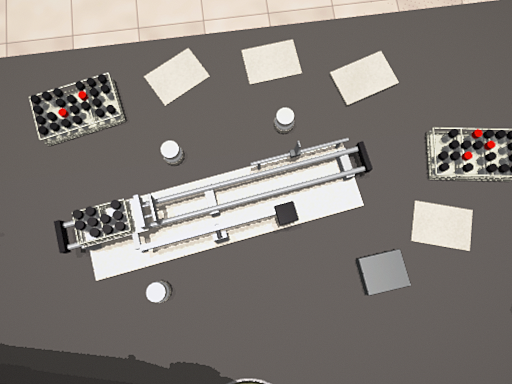

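Scene view: paddle at (246,158), marker at (192,190), end stops at (153,163) and (446,280). Top view: paddle (286,213), marker (296,150), stops (365,157) and (62,236), bumper around (152,212).

```bash
cat > h.py <<'E'
import numpy as np,cv2
def load(n):
    c=dict(np.load(f"pics/{n}.npz")); return c
def cloud(c):
    h,w=c["range_z"].shape; u,v=np.meshgrid(np.arange(w),np.arange(h)); K=c["mtx"]; z=c["range_z"]
    P=np.stack([(u-K[0,2])/K[0,0]*z,(v-K[1,2])/K[1,1]*z,z],-1)
    T=c["world_from_camera"]; return P@T[:3,:3].T+T[:3,3]
def cast(c,u,v,zp):
    K=c["mtx"];T=c["world_from_camera"]
    d=T[:3,:3]@np.array([(u-K[0,2])/K[0,0],(v-K[1,2])/K[1,1],1]); o=T[:3,3]
    return o+d*(zp-o[2])/d[2]
def ray(c,u,v):
    K=c["mtx"];T=c["world_from_camera"]
    d=T[:3,:3]@np.array([(u-K[0,2])/K[0,0],(v-K[1,2])/K[1,1],1]); return T[:3,3],d/np.linalg.norm(d)
def tri(r1,r2):
    (a,d),(b,e)=r1,r2
    s=np.linalg.lstsq(np.stack([d,-e],1),b-a,rcond=None)[0]
    p,q=a+s[0]*d,b+s[1]*e; return (p+q)/2,np.linalg.norm(p-q)
E
python3 - <<'E'
from h import *
crops=[]
cen={}
for n,seeds in (("scene0",dict(paddle=(246,158),dn=(153,163),up=(446,280))),("top0",dict(paddle=(286,213),dn=(365,157),up=(62,236)))):
    c=load(n); P=cloud(c); g=c["color"].max(2)
    m=(g<45).astype(np.uint8)
    nl,lab,st,ce=cv2.connectedComponentsWithStats(m)
    for k,(u,v) in seeds.items():
        w=lab[v-4:v+5,u-4:u+5]; w=w[w>0]
        if len(w)==0: print(n,k,"none",g[v,u]);continue
        l=np.bincount(w).argmax(); q=P[lab==l]
        print(n,k,st[l].tolist(),ce[l].round(1),"med",np.median(q,0).round(4),"zmax",np.percentile(q[:,2],95).round(4))
        cen[n,k]=ray(c,*ce[l])
    x,y,w,h=(160,150,110,70) if n=="scene0" else (240,130,110,70)
    crops.append(cv2.resize(c["color"][y:y+h,x:x+w,::-1],None,fx=6,fy=6,interpolation=cv2.INTER_CUBIC)[:300 if 0 else 420])
for k in("paddle","dn","up"):
    if ("scene0",k) in cen and ("top0",k) in cen: print(k,tri(cen["scene0",k],cen["top0",k]))
im=np.vstack(crops); im=cv2.resize(im,(471,600)); cv2.imwrite("pics/crop.png",im)
for i,cr in enumerate(crops): cv2.imwrite(f"pics/crop{i}.png",cr)
E
```

```text
scene0 paddle [235, 150, 22, 16, 203] [245.6 157.3] med [ 0.466  -0.1399  0.1157] zmax 0.1179
scene0 dn [144, 151, 19, 25, 178] [153.1 162.8] med [ 0.5825 -0.3417  0.0689] zmax 0.0753
scene0 up [436, 264, 17, 36, 257] [444.2 281.3] med [0.4825 0.3472 0.1077] zmax 0.1104
top0 paddle none 66
top0 dn [349, 143, 23, 30, 141] [360.5 157.8] med [ 0.5818 -0.3394  0.0585] zmax 0.0728
top0 up [55, 221, 15, 32, 175] [ 63.  235.7] med [0.4764 0.3457 0.1009] zmax 0.1091
dn (array([ 0.57914244, -0.34064059,  0.0613453 ]), np.float64(0.009526469890618203))
up (array([0.47555882, 0.34958681, 0.09225211]), np.float64(0.0004244192790897192))
```

View pics/crop0.png

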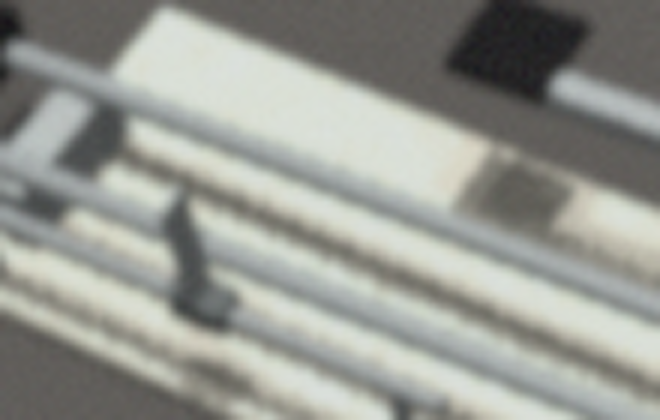

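View pics/crop1.png

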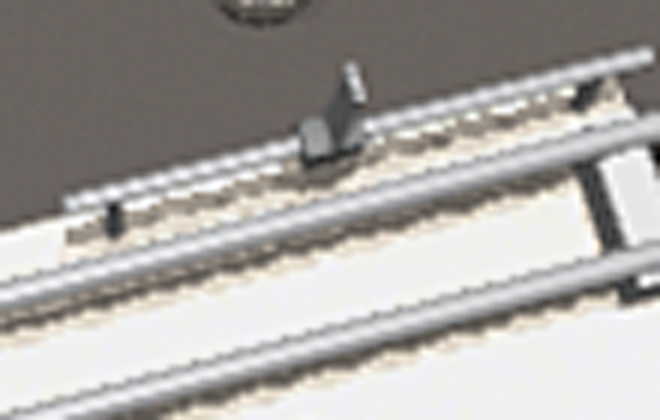

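The crops show the blade. In the scene view its top is at (190,182) and its foot at (192.5,198); in the top view they are at (298.5,142) and (296.7,154). The paddle's edge is also clear in both.

```bash
python3 - <<'E'
from h import *
S,T=load("scene0"),load("top0"); PS,PT=cloud(S),cloud(T)
a,b=np.array([.582,-.3405]),np.array([.4795,.3465])
ry=(b-a)/np.linalg.norm(b-a); 
o=None
# rods from both clouds
o=(a+b)/2-ry*0.010
for it in range(3):
    rx=np.array([ry[1],-ry[0]]); res=[]
    for nm,P in(("S",PS),("T",PT)):
        q=P.reshape(-1,3); X=(q[:,:2]-o)@rx; Y=(q[:,:2]-o)@ry
        pl=.075+.05*Y
        f=[]
        for s in(-1,1):
            m=(abs(X-s*.025)<.012)&(Y>-.29)&(Y<.08)&(abs(q[:,2]-pl+.003)<.006)
            f.append(np.polyfit(Y[m],X[m],1)); zz=np.median(q[m,2]-pl[m]); res.append((nm,s,m.sum(),f[-1].round(4).tolist(),zz.round(4)))
        if nm=="S": fs=f
    f=np.mean([r[3] for r in res],0)
    print(res)
    o=o+rx*f[1]; ry=ry+rx*f[0]; ry/=np.linalg.norm(ry)
rx=np.array([ry[1],-ry[0]])
def R(p): p=np.asarray(p); return np.round([*( (p[:2]-o)@rx,(p[:2]-o)@ry),p[2]],4)
print("yaw",np.degrees(np.arctan2(ry[1],ry[0])))
# paddle
for nm,c,P,(u,v) in(("S",S,PS,(246,158)),("T",T,PT,(286,213))):
    q=P[v-20:v+20,u-20:u+20].reshape(-1,3); g=c["color"].max(2)[v-20:v+20,u-20:u+20].ravel()
    m=(g<100)&(q[:,2]>.1)&(q[:,2]<.13); k=q[m]; r=np.array([R(x) for x in k]); 
    lo,hi=np.percentile(r,2,0),np.percentile(r,98,0); print("paddle",nm,m.sum(),((lo+hi)/2).round(4),(hi-lo).round(4),"world",((np.percentile(k,2,0)+np.percentile(k,98,0))/2).round(4))
# blade
for nm,us,ut in(("top",(190,181.7),(298.5,141.7)),("foot",(192.5,198),(296.7,154))):
    p,e=tri(ray(S,*us),ray(T,*ut)); print("blade",nm,R(p),round(e,4))
for nm,c,uv in (("S",S,(191.2,190)),("T",T,(297.7,147.5))): print("blade mid cast",nm,R(cast(c,*uv,.102)))
for nm,P in(("S",PS),("T",PT)):
    q=P.reshape(-1,3); r=np.stack([(q[:,:2]-o)@rx,(q[:,:2]-o)@ry,q[:,2]],1)
    m=(abs(r[:,0]-.052)<.012)&(r[:,1]<-.12)&(r[:,1]>-.28)&(r[:,2]>.09)&(r[:,2]<.14); print("blade cloud",nm,m.sum(),r[m].round(4).tolist()[:25])
    m=(abs(r[:,0])<.03)&(r[:,1]>.1)&(r[:,1]<.3)&(r[:,2]>.095); k=r[m]
    print("shuttle",nm,"ymin",np.percentile(k[:,1],[0,1,2,5]),"zmax",np.percentile(k[:,2],[50,98,100]))
    for y0,y1 in((-.36,-.32),(.33,.38)):
        k=r[(abs(r[:,0])<.03)&(r[:,1]>y0-.02)&(r[:,1]<y1+.02)&(r[:,2]>.075+.05*y0+.006)&(r[:,2]<.125)]; print("stop",nm,np.percentile(k[:,1],[2,50,98]).round(4),np.percentile(k[:,2],98))
print("o",o,"ry",ry)
E
```

```text
[('S', -1, np.int64(755), [0.0025, -0.0267], np.float64(-0.0008)), ('S', 1, np.int64(745), [0.0013, 0.0229], np.float64(-0.0006)), ('T', -1, np.int64(837), [-0.0001, -0.0307], np.float64(-0.0017)), ('T', 1, np.int64(807), [-0.0003, 0.0189], np.float64(-0.0016))]
[('S', -1, np.int64(750), [0.0009, -0.023], np.float64(-0.0008)), ('S', 1, np.int64(752), [-0.0008, 0.0266], np.float64(-0.0006)), ('T', -1, np.int64(835), [-0.0011, -0.0269], np.float64(-0.0017)), ('T', 1, np.int64(810), [-0.0015, 0.0228], np.float64(-0.0016))]
[('S', -1, np.int64(750), [0.0015, -0.0228], np.float64(-0.0008)), ('S', 1, np.int64(752), [-0.0001, 0.0267], np.float64(-0.0006)), ('T', -1, np.int64(835), [-0.0005, -0.0268], np.float64(-0.0017)), ('T', 1, np.int64(810), [-0.0009, 0.0229], np.float64(-0.0016))]
yaw 98.47300818687128
paddle S 313 [-0.084  -0.1095  0.1105] [0.0418 0.0683 0.0153] world [ 0.4638 -0.127   0.1105]
paddle T 397 [-0.0862 -0.1203  0.1141] [0.0419 0.0408 0.0076] world [ 0.4605 -0.139   0.1141]
blade top [ 0.0525 -0.1871  0.1397] 0.0032
blade foot [ 0.048  -0.192   0.0657] 0.0036
blade mid cas
[... 1207 characters left out ...]
882, 0.1286], [0.0501, -0.1895, 0.1324], [0.0562, -0.1869, 0.1095], [0.0541, -0.188, 0.1147], [0.0507, -0.1882, 0.1246], [0.048, -0.189, 0.1319], [0.0474, -0.1911, 0.1319], [0.0549, -0.1868, 0.1064], [0.0519, -0.1874, 0.1145], [0.049, -0.1879, 0.1229], [0.0458, -0.1883, 0.132], [0.0457, -0.1907, 0.1302], [0.0569, -0.1863, 0.0931], [0.0539, -0.187, 0.1016], [0.0511, -0.1876, 0.1096], [0.0474, -0.1877, 0.1207], [0.0437, -0.1877, 0.1317]]
shuttle T ymin [0.14681065 0.1476256  0.1479101  0.14936529] zmax [0.13918046 0.16240566 0.16449972]
stop T [-0.3474 -0.3403 -0.3346] 0.07580664239202221
stop T [0.3116 0.358  0.3683] 0.11257173284023199
o [ 0.52824471 -0.00748437] ry [-0.14734347  0.98908539]
```

The measurements agree across the two views:

| Item | Result |
|---|---|
| Paddle, world | (.463, -.140, .1155) |
| Blade, rail y | -0.190 |
| Bumper, rail y | 0.148 |
| Required shuttle travel | about 0.338 m |
| Rail yaw | 98.47° |

First I turn the tool so its x axis points uphill and its y axis points along rail +x, then approach.

```bash
cat >> h.py <<'E'
O=np.array([.52824,-.00748]); RY=np.array([-.14734,.98909]); RX=np.array([.98909,.14734])
def rail(p): p=np.asarray(p); d=p[...,:2]-O; return np.stack([d@RX,d@RY,p[...,2]],-1)
def st():
    from cell import env
    s=env.get_obs(); print("t %.2f"%s["time_s"],"rail",rail(s["tool_pos"]).round(4),"rot",s["tool_rot"].round(2),"F",s["force"].round(2),"w %.4f"%s["grip_width"],"q7 %.1f"%s["qpos"][6])
E
python3 -m jog '[[0,0,0,0,0.159],[0,0,0,0,0.159],[0,0,0,0,0.159],[0,0,0,0,0.159],[0,0,0,0,0.159],[0,0,0,0,0.159],[0,0,0,0,0.159],[0,0,0,0,0.159],[0,0,0,0,0.159],[0,0,0,0,0]]' 20; python3 -c "from h import *;st()"
```

```text
time_s: 0.93
tool_pos: [0.1926, 0.6205, 0.239]
tool_rot: [-180.0, 0.1, 98.2]
force: [-0.4, -0.7, 0.6]
grip_width: 0.0285
grasp_force: 0.0
t 0.93 rail [-0.2395  0.6706  0.239 ] rot [-1.7999e+02  6.0000e-02  9.8190e+01] F [-0.36 -0.74  0.59] w 0.0285 q7 -65.9
```

```bash
python3 -m jog '[[0,-1,1,0,0],[0,-1,1,0,0],[0,-1,1,0,0],[0,-1,1,0,0],[0,-1,1,0,0],[0,-1,1,0,0],[0,-1,1,0,0],[0,-1,0.8,0,0],[0,-1,0,0,0],[0,-1,0,0,0],[0,-1,0,0,0],[0,-1,0,0,0]]'; python3 -c "from h import *;st()"
python3 -m jog '[[0,-1,0,0,0],[0,-1,0,0,0],[0,-1,0,0,0],[0,-1,0,0,0],[0,-1,0,0,0],[0,-1,0,0,0],[0,-1,0,0,0],[0,-1,0,0,0],[0,-1,0,0,0],[0,-1,0,0,0],[0,-1,0,0,0],[0,-1,0,0,0]]'; python3 -c "from h import *;st()"
```

```text
time_s: 1.93
tool_pos: [0.3819, 0.4049, 0.2392]
tool_rot: [-180.0, 0.0, 98.6]
force: [0.0, 0.4, -0.0]
grip_width: 0.0003
grasp_force: 0.0
t 1.93 rail [-0.0839  0.4294  0.2392] rot [-1.7997e+02  3.0000e-02  9.8590e+01] F [ 0.02  0.38 -0.01] w 0.0003 q7 -39.5
time_s: 2.93
tool_pos: [0.4167, 0.1676, 0.2394]
tool_rot: [-180.0, 0.0, 98.6]
force: [-0.0, -0.4, 0.2]
grip_width: 0.0003
grasp_force: 0.0
t 2.93 rail [-0.0845  0.1896  0.2394] rot [-180.     0.    98.6] F [-0.05 -0.38  0.21] w 0.0003 q7 -19.6
```

```bash
python3 -m jog '[[0,-1,0,0,0],[0,-1,0,0,0],[0,-1,0,0,0],[0,-1,0,0,0],[0,-1,0,0,0],[0,-1,0,0,0],[0,-1,0,0,0],[0,-1,0,0,0],[0,-1,0,0,0],[0,-1,0,0,0],[0,-1,0,0,0],[0,-1,0,0,0]]'
python3 -m jog '[[0,-1,0,1,0],[0,-1,0,1,0],[0,-1,0,1,0],[0,-0.5,0,1,0],[0,0,0,0.5,0],[0,0,0,0,0]]'; python3 -c "
from h import *;st()
from cell import read_camera
for n in('scene','top'):
    c=read_camera(n); cv2.imwrite(f'pics/{n}1.png',c['color'][:,:,::-1]); np.savez(f'pics/{n}1.npz',**c)
c=load('scene1')['color'][120:240,150:300,::-1]; cv2.imwrite('pics/crop2.png',cv2.resize(c,None,fx=5,fy=5,interpolation=cv2.INTER_CUBIC))"
```

```text
time_s: 3.93
tool_pos: [0.4516, -0.0698, 0.2395]
tool_rot: [180.0, -0.0, 98.6]
force: [0.4, -0.3, -0.5]
grip_width: -0.0
grasp_force: 0.0
time_s: 4.43
tool_pos: [0.46, -0.1378, 0.1474]
tool_rot: [-179.7, -0.0, 98.4]
force: [-0.2, 0.3, -0.6]
grip_width: 0.0003
grasp_force: 0.0
t 4.43 rail [-0.0866 -0.1188  0.1474] rot [-1.7973e+02 -3.0000e-02  9.8420e+01] F [-0.2   0.32 -0.63] w 0.0003 q7 23.3
```

View pics/crop2.png

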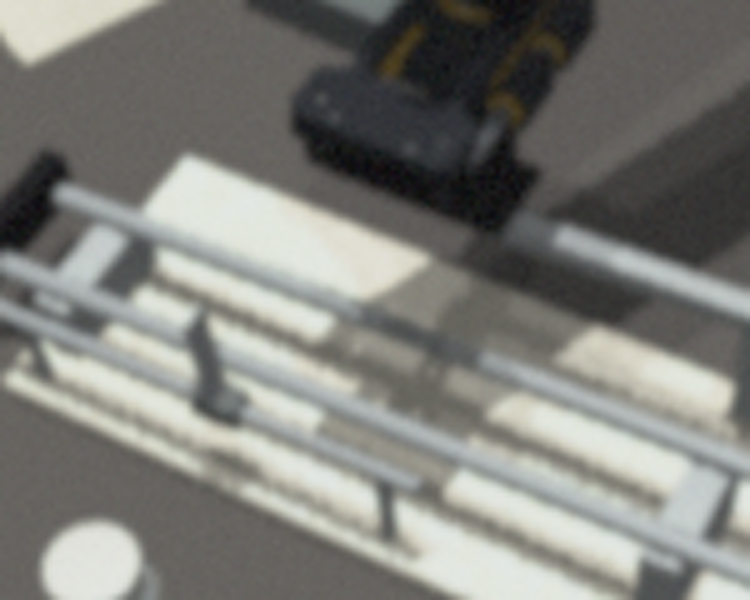

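```bash
cat >> h.py <<'E'
def lead(c):
    r=rail(cloud(c)).reshape(-1,3); h=r[:,2]-(.075+.05*r[:,1])
    m=(abs(r[:,0])<.034)&(h>.04)&(h<.1)&(r[:,1]>-.3)&(r[:,1]<.45); k=r[m]
    hist=np.histogram(k[:,1],np.arange(-.3,.46,.01))[0]
    f=k[(abs(k[:,0])<.028)]
    return np.percentile(k[:,1],[1,50,97,99]).round(4),hist.tolist()
def snap(n,tag):
    from cell import read_camera
    c=read_camera(n); np.savez(f"pics/{n}{tag}.npz",**c); cv2.imwrite(f"pics/{n}{tag}.png",c["color"][:,:,::-1]); return c
E
python3 -c "
from h import *
for n in('scene0','top0','scene1','top1'): print(n,lead(load(n)))"
python3 -m jog '[[0,0,0,1,0],[0,0,0,0.9,0],[0,0.37,1,-0.35,0],[0,0.37,1,0,0],[0,0.37,1,0,0],[0,0.37,1,0,0],[0,0,0.33,0,0]]'; python3 -c "
from h import *;st();print(lead(snap('scene','2')));st()"
```

```text
scene0 (array([0.1467, 0.2473, 0.3102, 0.312 ]), [0, 0, 0, 0, 0, 0, 0, 0, 0, 0, 0, 0, 0, 0, 0, 0, 0, 0, 0, 0, 0, 0, 0, 0, 0, 0, 0, 0, 0, 0, 0, 0, 0, 0, 0, 0, 0, 0, 0, 0, 0, 0, 0, 0, 71, 46, 9, 135, 28, 0, 81, 199, 125, 85, 153, 89, 224, 165, 72, 177, 67, 57, 0, 0, 0, 0, 0, 0, 0, 0, 0, 0, 0, 0, 0])
top0 (array([0.1475, 0.2421, 0.3046, 0.3134]), [0, 0, 0, 0, 0, 0, 0, 0, 0, 0, 0, 0, 0, 0, 0, 0, 0, 0, 0, 0, 0, 0, 0, 0, 0, 0, 0, 0, 0, 0, 0, 0, 0, 0, 0, 0, 0, 0, 0, 0, 0, 0, 0, 0, 73, 44, 4, 144, 51, 0, 55, 199, 104, 66, 121, 69, 196, 132, 42, 147, 47, 38, 0, 0, 0, 0, 0, 0, 0, 0, 0, 0, 0, 0, 0])
scene1 (array([0.1467, 0.2468, 0.3102, 0.312 ]), [0, 0, 0, 0, 0, 0, 0, 0, 0, 0, 0, 0, 0, 0, 0, 0, 0, 0, 0, 0, 0, 0, 0, 0, 0, 0, 0, 0, 0, 0, 0, 0, 0, 0, 0, 0, 0, 0, 0, 0, 0, 0, 0, 0, 71, 45, 10, 136, 29, 0, 78, 201, 127, 87, 152, 86, 219, 169, 74, 169, 66, 63, 0, 0, 0, 0, 0, 0, 0, 0, 0, 0, 0, 0, 0])
top1 (array([0.1475, 0.2423, 0.3055, 0.3133]), [0, 0, 0, 0, 0, 0, 0, 0, 0, 0, 0, 0, 0, 0, 0, 0, 0, 0, 0, 0, 0, 0, 0, 0, 0, 0, 0, 0, 0, 0, 0, 0, 0, 0, 0, 0, 0, 0, 0, 0, 0, 0, 0, 0, 74, 44, 3, 144, 49, 0, 55, 192, 110, 65, 123, 64, 196, 137, 41, 145, 49, 39, 0, 0, 0, 0, 0, 0, 0, 0, 0, 0, 0, 0, 0])
time_s: 5.12
tool_pos: [0.5469, -0.0916, 0.1198]
tool_rot: [179.8, -0.1, 98.8]
force: [-0.6, 0.5, 0.2]
grip_width: 0.0003
grasp_force: 0.0
t 5.12 rail [ 0.0061 -0.086   0.1198] rot [ 1.798e+02 -5.000e-02  9.880e+01] F [-0.6   0.48  0.22] w 0.0003 q7 26.5
(array([-0.0773,  0.2204,  0.2853,  0.287 ]), [0, 0, 0, 0, 0, 0, 0, 0, 0, 0, 0, 0, 0, 0, 0, 0, 0, 0, 0, 0, 3, 10, 14, 0, 0, 0, 0, 0, 0, 0, 0, 0, 0, 0, 0, 0, 0, 0, 0, 0, 0, 0, 121, 8, 56, 115, 0, 42, 120, 191, 47, 143, 110, 151, 205, 72, 144, 141, 60, 0, 0, 0, 0, 0, 0, 0, 0, 0, 0, 0, 0, 0, 0, 0, 0])
t 5.17 rail [ 0.0055 -0.0874  0.1197] rot [1.7983e+02 3.0000e-02 9.8740e+01] F [ 1.17  0.29 -0.2 ] w 0.0008 q7 26.5
```

```bash
python3 -m jog '[[0,0,0,0,0],[0,0,0,0,0],[0,0,0,0,0],[0,0,0,0,0],[0,0,0,0,0],[0,0,0,0,0]]'; python3 -c "
from h import *;st();c=snap('scene','3');d=load('scene0')
print(lead(c));st()
def pts(c):
    r=rail(cloud(c)).reshape(-1,3); h=r[:,2]-(.075+.05*r[:,1]); m=(abs(r[:,0])<.034)&(h>.055)&(h<.1)&(r[:,1]>-.04)
    return np.sort(r[m][:,1])
a,b=pts(d),pts(c); print([(np.percentile(a,p)-np.percentile(b,p)).round(4) for p in (5,20,50,80,98)],len(a),len(b))"
```

```text
time_s: 5.67
tool_pos: [0.543, -0.0964, 0.1187]
tool_rot: [180.0, -0.0, 98.3]
force: [0.1, -0.2, -1.1]
grip_width: 0.0005
grasp_force: 0.0
t 5.67 rail [ 0.0015 -0.0901  0.1187] rot [ 1.7998e+02 -3.0000e-02  9.8340e+01] F [ 0.14 -0.18 -1.08] w 0.0005 q7 26.5
(array([-0.0841,  0.1111,  0.1782,  0.1804]), [0, 0, 0, 0, 0, 0, 0, 0, 0, 0, 0, 0, 0, 0, 0, 0, 0, 0, 0, 1, 10, 19, 3, 0, 0, 0, 0, 0, 0, 0, 0, 101, 44, 9, 149, 28, 0, 86, 159, 120, 72, 131, 89, 166, 142, 62, 142, 75, 23, 0, 0, 0, 0, 0, 0, 0, 0, 0, 0, 0, 0, 0, 0, 0, 0, 0, 0, 0, 0, 0, 0, 0, 0, 0, 0])
t 5.72 rail [ 0.0016 -0.0901  0.1187] rot [ 1.7998e+02 -2.0000e-02  9.8350e+01] F [-0.35  0.04 -0.5 ] w 0.0004 q7 26.5
[np.float64(0.1318), np.float64(0.1321), np.float64(0.1316), np.float64(0.131), np.float64(0.1307)] 1364 1171
```

```bash
cat > sim.py <<'E'
import numpy as np,sys
from scipy.optimize import brentq
def free(m):
    vt=(m*9.81*.05-.02)/1.17; tau=m/1.17
    x=lambda t: vt*(t-tau*(1-np.exp(-t/tau)))
    t1=brentq(lambda t:x(t)-.025,.05,1); t2=brentq(lambda t:x(t)-.1315,.1,2)
    v=vt*(1-np.exp(-t2/tau)); return t2-t1,v
def sim(rows,m,x0,v0,f0,t0):   # finger face travel f0; rows in mm downhill; starts after t0 s of coasting
    dt=5e-4;x,v,s,sd=x0,v0,0.,0.;f=f0;cmd=f0;mx=0;first=None;rowst=[];xs=[]
    T=[0]*int(round(t0/dt)); 
    for r in rows: T+= [r/1000/(1/12)]*int(round(1/12/dt))
    T+=[0]*int(1.5/dt)
    for i,vf in enumerate(T):
        cmd+=vf*dt; fo=f; f+=(cmd-f)*dt/.012; fv=(f-fo)/dt
        c=max(0,x-f); F=0
        if c>0:
            F=max(0,150*c+3*(v-fv))
            if first is None: first=(round(i*dt-t0,3),round(x,4),round(v-fv,3))
        a=(m*9.81*.05-1.17*v-.02*np.sign(v)-F)/m; v+=a*dt;x+=v*dt;mx=max(mx,c)
    return first,"maxcomp %.1fmm"%(mx*1e3),"end x %.4f v %.3f comp %.2f"%(x,v,c*1e3)
E
python3 - <<'E'
from sim import *
for m in(.56,.65,.7,.75,.8,.84): print(m,[round(float(z),3) for z in free(m)])
for m,v0 in((.7,.222),(.77,.232),(.84,.24)):
  for n in (2,3,4):
    rows=[0]*n+[8,14,17,17,15,12,9,7,5,3,2,1]
    print(m,n,sum(rows),sim(rows,m,.1315,v0,.2285,.05))
E
```

```text
0.56 [0.652, 0.192]
0.65 [0.608, 0.211]
0.7 [0.59, 0.22]
0.75 [0.575, 0.228]
0.8 [0.562, 0.235]
0.84 [0.553, 0.24]
0.7 2 110 ((0.689, np.float64(0.3127), np.float64(0.147)), 'maxcomp 9.6mm', 'end x 0.3411 v -0.000 comp 2.37')
0.7 3 110 ((0.523, np.float64(0.2698), np.float64(0.052)), 'maxcomp 4.1mm', 'end x 0.3411 v 0.000 comp 2.39')
0.7 4 110 ((0.369, np.float64(0.2309), np.float64(0.158)), 'maxcomp 8.2mm', 'end x 0.3410 v -0.000 comp 2.29')
0.77 2 110 ((0.603, np.float64(0.3008), np.float64(0.128)), 'maxcomp 9.6mm', 'end x 0.3413 v -0.000 comp 2.57')
0.77 3 110 ((0.407, np.float64(0.2469), np.float64(0.101)), 'maxcomp 4.6mm', 'end x 0.3411 v 0.000 comp 2.40')
0.77 4 110 ((0.339, np.float64(0.2287), np.float64(0.232)), 'maxcomp 10.4mm', 'end x 0.3414 v -0.000 comp 2.64')
0.84 2 110 ((0.528, np.float64(0.2876), np.float64(0.11)), 'maxcomp 9.1mm', 'end x 0.3415 v -0.000 comp 2.82')
0.84 3 110 ((0.36, np.float64(0.2391), np.float64(0.121)), 'maxcomp 6.4mm', 'end x 0.3415 v -0.000 comp 2.75')
0.84 4 110 ((0.322, np.float64(0.2286), np.float64(0.278)), 'maxcomp 12.3mm', 'end x 0.3415 v 0.000 comp 2.73')
```

```bash
python3 -m jog '[[0,0,0,0,0]]'; python3 - <<'E'
from h import *
from sim import *
st();c=snap('scene','4');d=load('scene0')
def pts(c):
    r=rail(cloud(c)).reshape(-1,3); h=r[:,2]-(.075+.05*r[:,1]); m=(abs(r[:,0])<.034)&(h>.055)&(h<.1)&(r[:,1]>-.05)
    return np.sort(r[m][:,1])
a,b=pts(d),pts(c); x=np.median([(np.percentile(a,p)-np.percentile(b,p)) for p in (5,20,50,80,98)]); print(x,(x-.1315)/(1/12+.05))
for m,v0 in((.7,.235),(.77,.245),(.84,.255)):
  for n in ([],[2],[4],[0],[0,4]):
    rows=n+[8,14,17,17,15,12,9,7,5,3,2,1]; rows[-5]+=110-sum(rows)
    print(m,n,sim(rows,m,x,v0,.2285,.05))
E
```

```text
time_s: 5.8
tool_pos: [0.5432, -0.0963, 0.1186]
tool_rot: [180.0, -0.0, 98.4]
force: [-0.1, -0.2, -1.0]
grip_width: 0.0006
grasp_force: 0.0
t 5.80 rail [ 0.0017 -0.09    0.1186] rot [ 1.7999e+02 -1.0000e-02  9.8360e+01] F [-0.11 -0.2  -0.96] w 0.0006 q7 26.5
0.16413059874904432 0.24472949061783233
0.7 [] ((0.56, np.float64(0.3169), np.float64(0.153)), 'maxcomp 10.1mm', 'end x 0.3411 v -0.000 comp 2.36')
0.7 [2] ((0.478, np.float64(0.2956), np.float64(0.079)), 'maxcomp 7.0mm', 'end x 0.3411 v 0.000 comp 2.35')
0.7 [4] ((0.503, np.float64(0.302), np.float64(0.087)), 'maxcomp 7.6mm', 'end x 0.3410 v 0.000 comp 2.33')
0.7 [0] ((0.453, np.float64(0.2889), np.float64(0.077)), 'maxcomp 6.2mm', 'end x 0.3409 v 0.000 comp 2.19')
0.7 [0, 4] ((0.268, np.float64(0.2418), np.float64(0.1)), 'maxcomp 7.3mm', 'end x 0.3411 v -0.000 comp 2.37')
0.77 [] ((0.502, np.float64(0.3104), np.float64(0.141)), 'maxcomp 11.0mm', 'end x 0.3412 v -0.000 comp 2.52')
0.77 [2] ((0.385, np.float64(0.2777), np.float64(0.07)), 'maxcomp 6.2mm', 'end x 0.3412 v -0.000 comp 2.44')
0.77 [4] ((0.413, np.float64(0.2854), np.float64(0.072)), 'maxcomp 6.9mm', 'end x 0.3413 v -0.000 comp 2.63')
0.77 [0] ((0.356, np.float64(0.2697), np.float64(0.069)), 'maxcomp 5.4mm', 'end x 0.3413 v -0.000 comp 2.60')
0.77 [0, 4] ((0.239, np.float64(0.2384), np.float64(0.171)), 'maxcomp 9.6mm', 'end x 0.3413 v 0.000 comp 2.55')
0.84 [] ((0.45, np.float64(0.3027), np.float64(0.149)), 'maxcomp 11.6mm', 'end x 0.3414 v -0.000 comp 2.69')
0.84 [2] ((0.315, np.float64(0.2634), np.float64(0.083)), 'maxcomp 6.0mm', 'end x 0.3413 v 0.000 comp 2.63')
0.84 [4] ((0.339, np.float64(0.2703), np.float64(0.084)), 'maxcomp 6.5mm', 'end x 0.3415 v -0.000 comp 2.78')
0.84 [0] ((0.29, np.float64(0.2564), np.float64(0.082)), 'maxcomp 5.5mm', 'end x 0.3416 v -0.000 comp 2.86')
0.84 [0, 4] ((0.22, np.float64(0.2366), np.float64(0.185)), 'maxcomp 10.5mm', 'end x 0.3415 v -0.000 comp 2.79')
```

```bash
python3 -m jog '[[0,0,0,0,0],[0,-0.4,0,0,0],[0,-0.7,0,0,0],[0,-0.85,0,0,0],[0,-0.85,0,0,0],[0,-0.75,0,0,0],[0,-0.6,0,0,0],[0,-0.45,0,0,0],[0,-0.35,0,0,0],[0,-0.25,0,0,0],[0,-0.15,0,0,0],[0,-0.1,0,0,0]]'; python3 - <<'E'
from h import *
st();d=load('scene0');e=load('top0')
def sh(d,c):
    def pts(c):
        r=rail(cloud(c)).reshape(-1,3); h=r[:,2]-(.075+.05*r[:,1]); m=(abs(r[:,0])<.034)&(h>.055)&(h<.1)&(r[:,1]>-.3); return r[m][:,1]
    a,b=pts(d),pts(c); return [round(np.percentile(a,p)-np.percentile(b,p),4) for p in (50,80,90,97,99)]
c=snap('scene','5'); print(sh(d,c)); c2=snap('top','5'); print(sh(e,c2)); c=snap('scene','6'); print(sh(d,c)); st()
im=np.hstack([x['color'][110:260,y:y+190,::-1] for x,y in((c,120),(c2,200))]); cv2.imwrite('pics/crop5.png',cv2.resize(im,None,fx=2.1,fy=2.1))
E
```

```text
time_s: 6.85
tool_pos: [0.5592, -0.204, 0.1185]
tool_rot: [-180.0, -0.0, 98.4]
force: [0.1, 0.2, 0.8]
grip_width: 0.0005
grasp_force: 0.2
t 6.85 rail [ 0.0017 -0.1989  0.1185] rot [-1.7999e+02 -2.0000e-02  9.8380e+01] F [0.05 0.19 0.8 ] w 0.0005 q7 40.2
[np.float64(0.3376), np.float64(0.3356), np.float64(0.3349), np.float64(0.3345), np.float64(0.3348)]
[np.float64(0.3092), np.float64(0.3185), np.float64(0.3309), np.float64(0.3337), np.float64(0.3355)]
[np.float64(0.3376), np.float64(0.3361), np.float64(0.3357), np.float64(0.3353), np.float64(0.3355)]
t 7.00 rail [ 0.0018 -0.1985  0.1185] rot [-1.800e+02 -2.000e-02  9.841e+01] F [-0.12 -0.22  0.24] w 0.0005 q7 40.2
```

View pics/crop5.png

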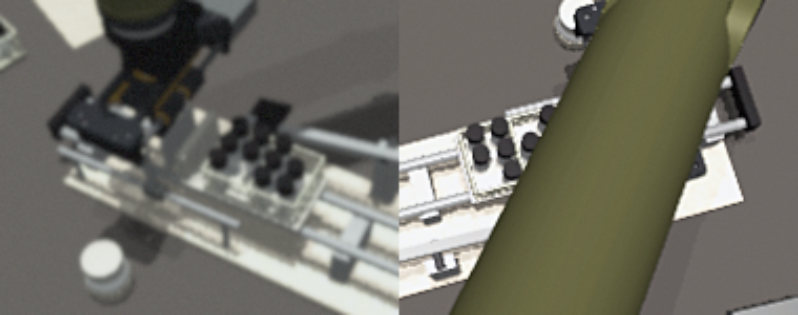

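The shuttle is caught. The picture shows it resting against the fingertips at the marker, with the marker and pots still standing. Next I hold it for over 3 s.

```bash
for i in 1 2 3 4; do python3 -m jog '[[0,0,0,0,0],[0,0,0,0,0],[0,0,0,0,0],[0,0,0,0,0],[0,0,0,0,0],[0,0,0,0,0],[0,0,0,0,0],[0,0,0,0,0],[0,0,0,0,0],[0,0,0,0,0],[0,0,0,0,0],[0,0,0,0,0]]' >/dev/null; done; python3 - <<'E'
from h import *
d=load('scene0'); c=snap('scene','7'); st()
def pts(c):
    r=rail(cloud(c)).reshape(-1,3); h=r[:,2]-(.075+.05*r[:,1]); m=(abs(r[:,0])<.034)&(h>.055)&(h<.1)&(r[:,1]>-.3); return r[m][:,1]
a,b=pts(d),pts(c); print([round(np.percentile(a,p)-np.percentile(b,p),4) for p in (50,80,97,99)])
# bumper-vs-finger and blade check
r=rail(cloud(c)).reshape(-1,3); m=(abs(r[:,0]-.052)<.01)&(abs(r[:,1]+.19)<.03)&(r[:,2]>.105)&(r[:,2]<.135); print("blade",m.sum(),np.median(r[m],0))
E
```

```text
t 11.05 rail [ 0.0017 -0.1989  0.1186] rot [ 1.800e+02 -1.000e-02  9.837e+01] F [ 0.23 -1.35  1.07] w 0.0006 q7 40.2
[np.float64(0.3365), np.float64(0.3351), np.float64(0.3336), np.float64(0.3347)]
blade 38 [ 0.05145516 -0.19010209  0.11675636]
```

The shuttle has stayed still for over 4 s, and the blade is where it was at the start. I'm handing the job in.

```bash
python3 -c "
from cell import env
print(env.sign_off())"
```

```text
the job is handed in; nothing more can be done
None
```

I released the shuttle, let it roll at least 164 mm untouched, caught it and held it still at the marker blade for over 4 s. I handed the job in with the fingertips still on the bumper; the sign-off gave no verdict, and the predicted 5–6 mm peak bumper press (limit 10 mm) was not measured.

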